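Slide a bearing disc into its counterbore

TASK

Push the loose brass disc across the face of the aluminium bearing cover with your fingertips until it drops into the round counterbore and lies flat in it, then take the fingers off it. After that press down on the disc with a fingertip to make sure it is home, and move clear. Do not pick the disc up at any time, and leave the nut, the spanner, the tape roll and the oil bottle where they are.

Things in the scene. Friction and masses are not known exactly. Their poses are not given: they have to be found in the camera images.
- cover: Aluminium bearing cover bolted to the bench: flat plate 200 (its x) x 120 (its y) x 25 mm high, a lug at each x end (24 mm long, 60 wide, bolt heads up to 19 mm high). Origin: centre of its underside; z up; yaw within 1.8 rad. One round counterbore, 54 mm diameter, 8 mm deep, lies in its top face 50 mm along +x from the middle; the disc starts on the -x half.
- recess_floor (a point): Centre of the counterbore's flat floor, 17 mm above the bench (8 mm below the face); marked by a flat black spot 28 mm across. Axes as the cover's.
- recess_mouth (a point): Centre of the counterbore's mouth, level with the plate's face, 25 mm above the bench.
- disc: Loose solid brass disc, 50 mm in diameter, 8 mm thick, 0.12 kg, lying flat on the plate's face, with a small dark spot 6 mm across at the middle of its top. Origin: centre of its underside; z is its axis. In the counterbore it has 2 mm play all round and its top is flush with the plate's face.
- nut: Loose bright hexagon nut, 19 x 22 x 10 mm, on the plate's face near a corner beyond the counterbore (about 55 mm from the counterbore's centre). Origin: centre of its underside. To be left alone.
- spanner: Loose spanner, 175 mm long, 25 mm wide, 9 mm high, lying on the bench along the plate's +y side, about 98 mm from the plate's centre line. Origin: middle of its underside; its length is along its y. To be left alone.
- tape: Loose roll of tape lying flat, 105 mm across, 24 mm high, on the bench to the right. Origin: centre of its underside. To be left alone.
- oil_bottle_1: Loose brown oil bottle with a black cap, 56 mm in diameter, 135 mm high, standing on the bench to the left. Origin: centre of its underside. To be left alone.
Not all that is in view belongs to the job. What is meant by the disc is not green, and is the larger of those in its own colour.

How it is judged:
By the outcome, as a careful person would: the job done as asked, in the order asked, and still so for the second after the job is handed in, with the robot touching nothing.
It also fails if it takes over 48 s, if anything falls off the work surface, if the arm or the gripper's body presses on something with over 40 N, if the wrist force passes 120 N, or if a joint passes its speed limit or range.

ROBOT

A 6-joint arm with a two-finger parallel gripper is mounted at the origin on a cart in front of the work surface, level with it; the furniture and walls round the work are solid. World frame = base frame: x ahead of the robot, y to its left, z up, the work surface at z = 0. Lengths are in m, angles in degrees, forces in N, time in s.
With the tool pointing down it reaches from about 0.35 to 0.875 m from the base axis. Payload 4.2 kg.
Tool frame: the origin (TCP) lies on the centre line of the jaws, within the pads' length; the fingertips stand 11 mm ahead of it and the grasp point (between the pads) lies 8 mm behind it; z points along the fingers, y is the line along which they close (so a half turn about z gives the same grasp; the last joint's range is limited). The gripper opens to 87 mm and grips with 3 to 60 N. Pads are 19 mm wide; open, the fingers measure 117 mm over their backs; the gripper's body (75 mm by 190 mm) begins 51 mm behind the grasp point.
Start: joints at [79.389, 22.042, 0.453, 0, -68.411, -14.817], TCP at [0.268, 0.564, 0.234] pointing down, gripper open.
Joint ranges: [-179.83, 179.83], [-69.29, 118.12], [-61.27, 80.66], [-181.25, 117.63], [-171.15, -9.14], [-177.46, 177.46]. Speed limits (degrees/s): [159.86, 159.86, 180, 180, 180, 180].

INTERFACE

Orientations are given as a 3x3 rotation matrix whose columns are the frame's x, y, z axes.
In Python, from station import r gives the robot as it stands.
- The arm moves only by the tool servo_tool, never from a script. Its argument "commands" is a list that holds one entry, the list of rows, each a list of 7 numbers: the closure, from 0 (fully open) to 1 (shut), then the shift along the tool's x, y, z in mm, then the turn, a rotation vector about the tool's x, y, z in rad. In form: [[[claw, x, y, z, ax, ay, az], ...]]. A call has exactly 5 rows; each row is the pose to reach, as a shift and turn from the pose commanded when the call began, along the tool's axes at that moment; what a row does not reach only later rows make up. A row lasts 1/10 s, in which the tool goes at most 50 mm and 8.59 degrees, less where a joint would pass 70% of its speed; a pose out of reach is approached as far as the arm can. A call with a gripper value outside its range is refused whole. The fingers move at their own pace and stop on an object; the grip force is fixed at half the most. Time passes only in rows, so rows that repeat a pose let the fingers close, or fill a call up. It gives the time, the measured TCP pose, the force, the opening and the grip force at its end, in the units of the state.
- r.sense(): the state, without advancing time (a new reading comes with each control period).
- r.capture(name): name is "scene" or "top" or "wrist"; returns a dict with "pixels" (400x640x3 uint8, red, green, blue), "camera_matrix" (3x3 intrinsics, pixels), "dist" ([k1, k2, p1, p2, k3] as OpenCV has them; the pictures are not rectified), "R" (3x3) and "t" (3): a world point X has camera coordinates R X + t. Camera axes: x right, y down, z forward; pixel columns grow to the right and rows downward; lengths in m; the calibration is good to about 2 mm. A picture is of the moment at which its call begins. There is no depth.
- r.finish_job(): hands the job in; it is judged then, once.
The state is a dict: "time_s": time; "joints": joint angles; "joint_velocities": joint speeds; "effort": joint torques, N m; "tcp_pos": TCP position; "ee_rot": TCP orientation; "wrist_force": force on the tool from outside, world axes, zero at the start; "moment": the same for the moment, N m; "gripper_width": opening from 0.0 (shut) to 1.0 (fully open); "gripper_force": force on a finger pad.
Only numpy, scipy, OpenCV 4.12 (cv2) and the standard library are available. Lean on these libraries where they do the work, as an engineer would, in place of code of your own. Each camera call takes 0.05 s, during which the arm holds its last target. There are 200 camera calls.

## Working session

There is one attempt and no reset: what is moved stays moved. The work goes in short steps, Python scripts to look and compute and a tool call to move; the robot and the scene stay as the last step left them, time stands still between calls to the robot, and variables do not carry over. Pictures are saved under pics/ and viewed, at most 10 in all, crops included, and the job is handed in when it is done.

Besides the shell and the picture viewer there is one more tool, called after ">>>" by a JSON object that holds its "op" and its "data". servo_tool: Moves the arm, as the interface text tells. Its arguments: {"type":"object","properties":{"commands":{"type":"array","items":{"type":"array","items":{"type":"array","items":{"type":"number"}}}}},"required":["commands"]}

```bash
mkdir -p pics; ls; cat > h.py <<'E'
import numpy as np, cv2
from station import r
def snap(cam,name):
    c=r.capture(cam); cv2.imwrite(f'pics/{name}.png',c['pixels'][:,:,::-1]); np.savez(f'pics/{name}.npz',**{k:np.array(v) for k,v in c.items()}); return c
def load(name): return np.load(f'pics/{name}.npz')
def px2w(c,uv,z):
    p=cv2.undistortPoints(np.array([[uv]],float),c['camera_matrix'],c['dist'])[0,0]
    R=c['R'];d=R.T@np.array([p[0],p[1],1]);o=-R.T@c['t'];return o+d*(z-o[2])/d[2]
def crop(name,x,y,w,h,k,out):
    cv2.imwrite(f'pics/{out}.png',cv2.resize(cv2.imread(f'pics/{name}.png')[y:y+h,x:x+w],None,fx=k,fy=k,interpolation=cv2.INTER_CUBIC))
E
python3 - <<'E'
from h import *
snap('top','top0');snap('scene','sc0')
s=r.sense();print(s)
E
```

```text
pics
{'time_s': 0.1, 'joints': array([ 7.93895378e+01,  2.20854575e+01,  3.88842322e-01, -2.32694483e-02,
       -6.84112329e+01, -1.48165010e+01]), 'joint_velocities': array([ 0.0222962 , -0.20830963,  0.11820691,  0.13249984,  0.07962583,
       -0.03102315]), 'effort': array([-7.26186536e-04, -3.91692209e+01,  1.87935930e+01,  4.23196837e+00,
        1.34791961e-02, -7.17752300e-05]), 'tcp_pos': array([0.26812395, 0.56400708, 0.23259216]), 'ee_rot': array([[ 9.03069056e-01, -4.29494778e-01, -7.17765966e-04],
       [-4.29495362e-01, -9.03067309e-01, -1.78055681e-03],
       [ 1.16548873e-04,  1.91624291e-03, -9.99998157e-01]]), 'wrist_force': array([-0.67690311, -0.20590845, -0.21872668]), 'moment': array([-0.00567795,  0.03156907, -0.0048307 ]), 'gripper_force': 0.0, 'gripper_width': 0.9973415229623731}
```

View pics/top0.png

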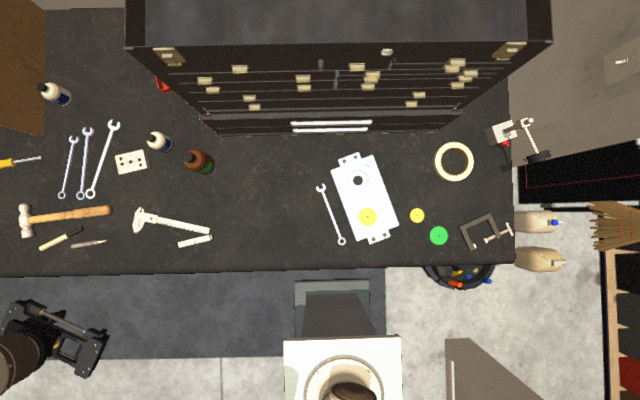

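View pics/sc0.png

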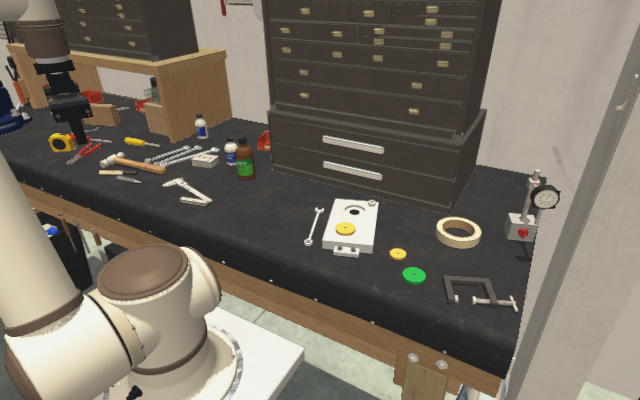

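The top view shows three candidates for the disc: a large yellow one on the plate (368,217), a small yellow one on the bench (417,215), and a green one (439,236). I choose (368,217) and check it in a close crop.

```bash
python3 - <<'E'
from h import *
crop('top0',310,140,120,110,5,'c0')
c=load('top0')
for n,uv,z in [('disc',(368,217),.033),('hole',(358,180),.017),('small',(417,215),.008)]: print(n,px2w(c,uv,z))
E
```

```text
disc [ 0.47565654 -0.07617243  0.033     ]
hole [ 0.57524667 -0.05438271  0.017     ]
small [ 0.47688467 -0.21270063  0.008     ]
```

View pics/c0.png

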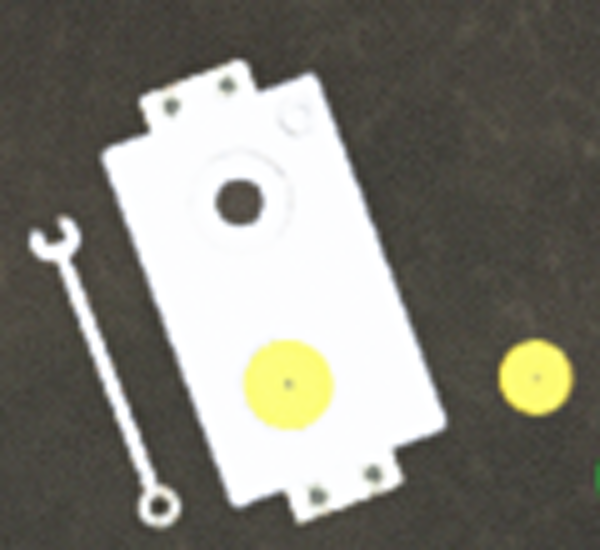

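The crop shows the large yellow disc with its dark spot at crop (288,384), the counterbore spot at (240,202), the nut at (295,118), and the plate corners at (103,153), (314,73), (446,425) and (236,506).

```bash
cat >> h.py <<'E'
def plan(target,yaw,s=None):
    "shift (mm) & turn about tool z (rad) to reach TCP target w/ tool x at world yaw, pointing down"
    from scipy.spatial.transform import Rotation as Ro
    s=s or r.sense();R=s['ee_rot'];c,n=np.cos(yaw),np.sin(yaw)
    T=np.array([[c,n,0],[n,-c,0],[0,0,-1.]])
    print('shift',(R.T@(np.array(target)-s['tcp_pos'])*1e3).round(1),'turn',Ro.from_matrix(R.T@T).as_rotvec().round(4))
E
python3 - <<'E'
from h import *
c=load('top0'); f=lambda u,v,z:px2w(c,(310+(u+.5)/5-.5,140+(v+.5)/5-.5),z)
P=[f(*p,.025) for p in [(103,153),(314,73),(446,425),(236,506)]]
for p in P: print(p.round(4))
print('sides',[np.linalg.norm(P[i]-P[(i+1)%4]).round(4) for i in range(4)])
ctr=np.mean(P,0); ax=(P[0]+P[1]-P[2]-P[3])[:2];yaw=np.arctan2(ax[1],ax[0]);print('ctr',ctr,'yaw',yaw,'pred hole',ctr[:2]+.05*np.array([np.cos(yaw),np.sin(yaw)]))
d=f(288.5,384,.033);h=f(240,202,.017);print('disc',d,'hole',h,'nut',f(295,118,.035))
v=(h-d)[:2];L=np.linalg.norm(v);py=np.arctan2(v[1],v[0]);print('L',L,'push yaw',py)
u=np.r_[v/L,0]; t=d-u*.065; t[2]=.10; print('pre',t); plan(t,py)
E
```

```text
[0.6027 0.0198 0.025 ]
[ 0.6427 -0.0942  0.025 ]
[ 0.453  -0.1588  0.025 ]
[ 0.4134 -0.0455  0.025 ]
sides [np.float64(0.1208), np.float64(0.2004), np.float64(0.12), np.float64(0.2002)]
ctr [ 0.52795291 -0.06968073  0.025     ] yaw 0.3299731227498499 pred hole [ 0.57525546 -0.05347985]
disc [ 0.47728746 -0.07437092  0.033     ] hole [ 0.57527402 -0.05330727  0.017     ] nut [ 0.61766739 -0.0819518   0.035     ]
L 0.10022496574869845 push yaw 0.21174233986768393
pre [ 0.41373915 -0.08803155  0.1       ]
shift [411.5 526.  133.6] turn [ 1.900e-03  5.000e-04 -6.557e-01]
```

>>> {"op": "servo_tool", "data": {"commands": [[[0.65,31,39,0,0,0,0],[0.65,62,79,0,0,0,0],[0.65,92,118,0,0,0,0],[0.65,123,158,0,0,0,0],[0.65,154,197,0,0,0,0]]]}}

```text
time_s: 0.6
tcp_pos: [0.3226, 0.3186, 0.2332]
ee_rot: [[0.903, -0.429, -0.0], [-0.429, -0.903, -0.001], [-0.0, 0.001, -1.0]]
wrist_force: [1.5, -0.1, 0.4]
gripper_width: 0.632
gripper_force: 0.0
```

>>> {"op": "servo_tool", "data": {"commands": [[[0.65,31,39,0,0,0,0],[0.65,62,79,0,0,0,0],[0.65,92,118,0,0,0,0],[0.65,123,158,0,0,0,0],[0.65,154,197,0,0,0,0]]]}}

```text
time_s: 1.1
tcp_pos: [0.3767, 0.0752, 0.2336]
ee_rot: [[0.904, -0.428, 0.0], [-0.428, -0.904, 0.0], [0.0, -0.0, -1.0]]
wrist_force: [0.9, -0.0, 0.3]
gripper_width: 0.356
gripper_force: 0.0
```

>>> {"op": "servo_tool", "data": {"commands": [[[0.65,26,33,10,0,0,-0.14],[0.65,52,66,40,0,0,-0.28],[0.65,77,99,70,0,0,-0.42],[0.65,103,132,95,0,0,-0.56],[0.65,103,132,95,0,0,-0.656]]]}}

```text
time_s: 1.6
tcp_pos: [0.4127, -0.0881, 0.1371]
ee_rot: [[0.978, 0.209, -0.002], [0.209, -0.978, -0.0], [-0.002, -0.0, -1.0]]
wrist_force: [0.4, -0.1, 0.1]
gripper_width: 0.35
gripper_force: 0.0
```

```bash
python3 - <<'E'
from h import *
snap('wrist','w0');s=r.sense();print(s['time_s'],s['tcp_pos'],s['gripper_width'],s['wrist_force'])
plan([.4137,-.0880,.1],.2117)
E
```

```text
1.65 [ 0.41153451 -0.08980063  0.13472589] 0.35182180413672676 [ 0.07956121 -1.59684256 -1.56616392]
shift [ 2.8 -1.3 34.7] turn [-0.0007  0.0072  0.0036]
```

View pics/w0.png

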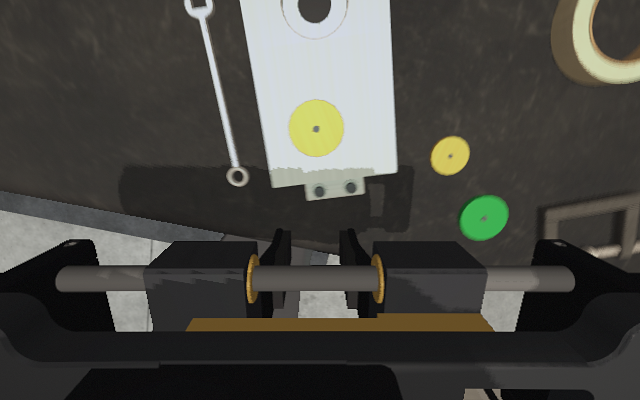

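The wrist view shows the disc's dark spot at (316,128) and the counterbore's black spot at about (314,6). The fingers are at the bottom, lined up behind the disc.

```bash
python3 - <<'E'
from h import *
c=load('w0');print(px2w(c,(316,128.5),.033),px2w(c,(314,6),.017))
plan([.428,-.0850,.040],.2117)
E
```

```text
[ 0.47902949 -0.0758216   0.033     ] [ 0.57516542 -0.05345193  0.017     ]
shift [17.8 -1.1 94.6] turn [-0.0007  0.0072  0.0036]
```

>>> {"op": "servo_tool", "data": {"commands": [[[0.65,5,0,30,0,0.007,0.01],[0.65,10,0,60,0,0.007,0.01],[0.65,18,0,80,0,0.007,0.01],[0.65,18,0,92,0,0.007,0.01],[0.65,18,0,92,0,0.007,0.01]]]}}

```text
time_s: 2.15
tcp_pos: [0.4296, -0.0827, 0.0448]
ee_rot: [[0.981, 0.194, 0.002], [0.194, -0.981, 0.001], [0.002, -0.0, -1.0]]
wrist_force: [-1.0, -0.0, -0.6]
gripper_width: 0.346
gripper_force: 0.0
```

```bash
python3 - <<'E'
from h import *
s=r.sense();print(s['time_s'],s['tcp_pos'],s['wrist_force'])
plan([.4292,-.0858,.039],.2187)
plan([.4585,-.0793,.039],.2187)
plan([.5557,-.0577,.039],.2187)
E
```

```text
2.15 [ 0.42961033 -0.08273713  0.04480104] [-1.01323569 -0.01807113 -0.57332632]
shift [-1.   2.9  5.8] turn [-0.0003 -0.0019 -0.023 ]
shift [29.   2.2  5.9] turn [-0.0003 -0.0019 -0.023 ]
shift [128.5  -0.    6. ] turn [-0.0003 -0.0019 -0.023 ]
```

>>> {"op": "servo_tool", "data": {"commands": [[[0.65,0,2.5,2,0,0,-0.023],[0.65,0,2.5,5,0,0,-0.023],[0.65,5,2.5,5.5,0,0,-0.023],[0.65,12,2,5.5,0,0,-0.023],[0.65,18,2,5.5,0,0,-0.023]]]}}

```text
time_s: 2.65
tcp_pos: [0.4503, -0.0808, 0.0417]
ee_rot: [[0.976, 0.218, 0.008], [0.218, -0.976, 0.002], [0.008, 0.0, -1.0]]
wrist_force: [-0.6, 0.3, -0.2]
gripper_width: 0.349
gripper_force: 0.5
```

>>> {"op": "servo_tool", "data": {"commands": [[[0.65,5,0,0,0,0,0],[0.65,11,0,0,0,0,0],[0.65,18,0,0,0,0,0],[0.65,25,0,0,0,0,0],[0.65,30,0,0,0,0,0]]]}}

```text
time_s: 3.15
tcp_pos: [0.4793, -0.0743, 0.0414]
ee_rot: [[0.976, 0.218, 0.007], [0.218, -0.976, 0.001], [0.007, 0.0, -1.0]]
wrist_force: [-1.2, -0.5, -0.2]
gripper_width: 0.347
gripper_force: 0.5
```

```bash
python3 - <<'E'
from h import *
snap('wrist','w1');s=r.sense();print(s['time_s'],s['tcp_pos'],s['wrist_force'])
plan([.5557,-.0577,.039],.2187)
E
```

```text
3.2 [ 0.48015059 -0.07413525  0.04143968] [0.68806938 0.61212956 0.33383901]
shift [77.3  0.4  3.1] turn [ 0.0004 -0.0084  0.0011]
```

View pics/w1.png

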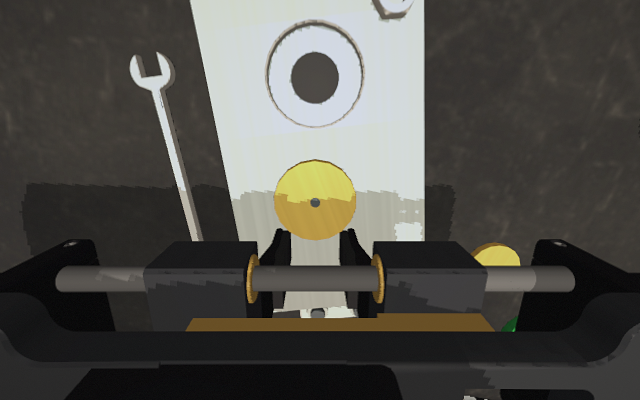

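The wrist view shows the disc spot at (315,203) held between both fingertips, and the counterbore spot straight ahead at (315,77).

```bash
python3 - <<'E'
from h import *
c=load('w1');d=px2w(c,(315,202.5),.033);h=px2w(c,(315,77.5),.017);print(d,h)
s=r.sense();R=s['ee_rot'];print('disc in tool',R.T@(d-s['tcp_pos'])*1e3,'to hole',R.T@(h-d)*1e3)
E
```

```text
[ 0.50780479 -0.06887232  0.033     ] [ 0.57743775 -0.05331543  0.017     ]
disc in tool [28.06467568  0.88911172  8.67551588] to hole [ 7.12130506e+01 -8.33779609e-03  1.65972196e+01]
```

>>> {"op": "servo_tool", "data": {"commands": [[[0.65,4,0,1,0,-0.007,0],[0.65,10,0,2,0,-0.007,0],[0.65,17,0,2,0,-0.007,0],[0.65,24,0,2,0,-0.007,0],[0.65,30,0,2,0,-0.007,0]]]}}

```text
time_s: 3.7
tcp_pos: [0.5087, -0.0677, 0.0396]
ee_rot: [[0.976, 0.218, 0.001], [0.218, -0.976, -0.0], [0.001, 0.0, -1.0]]
wrist_force: [-0.6, -0.6, -0.1]
gripper_width: 0.345
gripper_force: 0.3
```

>>> {"op": "servo_tool", "data": {"commands": [[[0.65,6,0,0,0,0,0],[0.65,12,0,0,0,0,0],[0.65,18,0,0,0,0,0],[0.65,23,0,0,0,0,0],[0.65,26,0,0,0,0,0]]]}}

```text
time_s: 4.2
tcp_pos: [0.5336, -0.0622, 0.0396]
ee_rot: [[0.976, 0.218, 0.0], [0.218, -0.976, -0.0], [0.0, 0.0, -1.0]]
wrist_force: [-0.6, -0.5, 0.1]
gripper_width: 0.347
gripper_force: 0.5
```

```bash
python3 - <<'E'
from h import *
snap('wrist','w2');s=r.sense();print(s['time_s'],s['tcp_pos'],s['wrist_force'])
crop('w2',220,90,200,150,4,'c2')
h=np.array([.5765,-.0534,.017]);print(s['ee_rot'].T@(h-s['tcp_pos'])*1e3)
E
```

```text
4.25 [ 0.5340482  -0.0621241   0.03967536] [ 0.23227975  0.35965718 -0.52950897]
[43.31569903  0.72188637 22.70829546]
```

View pics/c2.png

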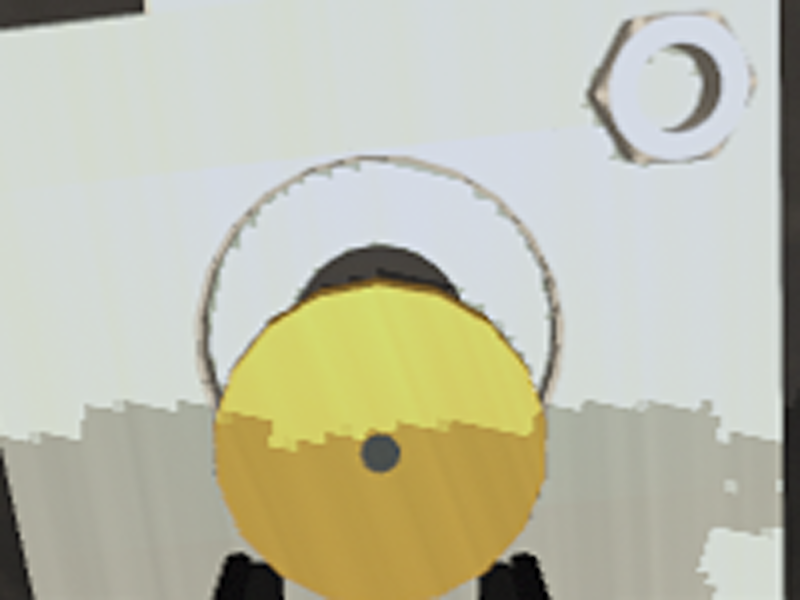

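The crop shows the disc (spot at crop 380,453) entering the counterbore on its centre line, with about 15 mm to go.

>>> {"op": "servo_tool", "data": {"commands": [[[0.65,3,0,0,0,0,0],[0.65,6,0,0,0,0,0],[0.65,9,0,0,0,0,0],[0.65,12,0,0,0,0,0],[0.65,14,0,0,0,0,0]]]}}

```text
time_s: 4.75
tcp_pos: [0.5473, -0.0591, 0.0396]
ee_rot: [[0.976, 0.218, 0.001], [0.218, -0.976, -0.0], [0.001, 0.0, -1.0]]
wrist_force: [-0.3, -0.0, 0.1]
gripper_width: 0.352
gripper_force: 0.0
```

```bash
python3 - <<'E'
from h import *
snap('wrist','w3');s=r.sense();print(s['time_s'],s['tcp_pos'],s['wrist_force'])
crop('w3',220,90,200,150,4,'c3')
h=np.array([.5765,-.0534,.017]);print(s['ee_rot'].T@(h-s['tcp_pos'])*1e3)
E
```

```text
4.8 [ 0.54766951 -0.05906337  0.03968924] [ 0.16986877 -0.18050152 -0.2799616 ]
[29.34691997  0.74373592 22.72174611]
```

View pics/c3.png

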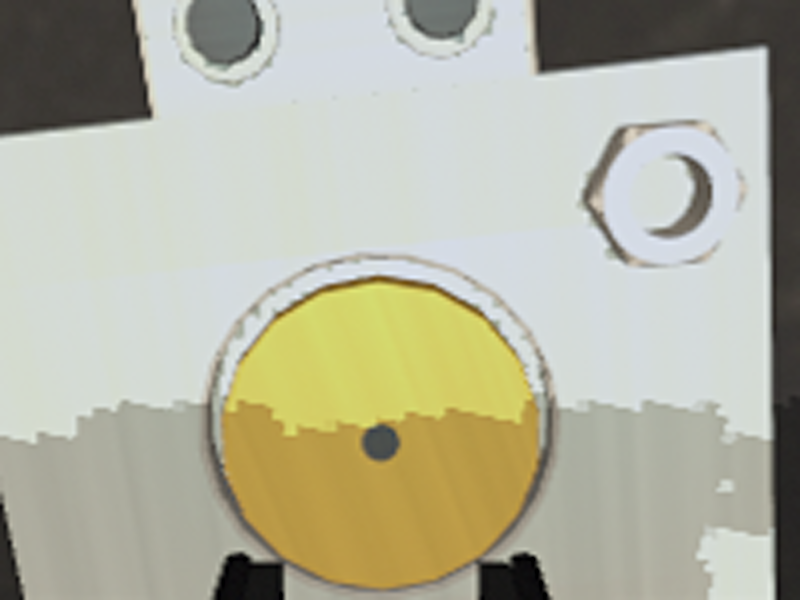

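The disc now spans about 320 px against about 345 px for the mouth, a 50/54 ratio with the rim visible all round, so it has dropped flush. The grip force is 0. I'll take the fingers off and then press.

>>> {"op": "servo_tool", "data": {"commands": [[[0.65,-8,0,0,0,0,0],[0.65,-16,0,-4,0,0,0],[0.65,-16,0,-20,0,0,0],[1,-16,0,-40,0,0,0],[1,-16,0,-40,0,0,0]]]}}

```text
time_s: 5.3
tcp_pos: [0.5323, -0.0627, 0.0824]
ee_rot: [[0.976, 0.218, 0.006], [0.218, -0.976, 0.0], [0.006, 0.001, -1.0]]
wrist_force: [1.3, 0.6, 0.5]
gripper_width: 0.249
gripper_force: 0.0
```

>>> {"op": "servo_tool", "data": {"commands": [[[1,0,0,0,0,0,0],[1,0,0,0,0,0,0],[1,0,0,0,0,0,0],[1,0,0,0,0,0,0],[1,0,0,0,0,0,0]]]}}

```text
time_s: 5.8
tcp_pos: [0.5309, -0.0627, 0.0791]
ee_rot: [[0.976, 0.218, -0.001], [0.218, -0.976, -0.0], [-0.001, 0.0, -1.0]]
wrist_force: [0.7, -0.8, -0.1]
gripper_width: 0.004
gripper_force: 0.0
```

```bash
python3 - <<'E'
from h import *
snap('wrist','w4');s=r.sense();print(s['time_s'],s['tcp_pos'],s['wrist_force'],s['gripper_width'])
crop('w4',220,60,200,150,4,'c4')
c=load('w3');d=px2w(c,(315,200.5),.025);print(d);t=d.copy();t[2]=.036;plan(t,.2187)
E
```

```text
5.85 [ 0.53101195 -0.06275197  0.07922386] [ 0.31324332 -0.03576137  0.77369538] 0.004661360490708022
[ 0.57517394 -0.05386176  0.025     ]
shift [45.1  0.9 43.2] turn [0.0001 0.0007 0.0006]
```

View pics/c4.png

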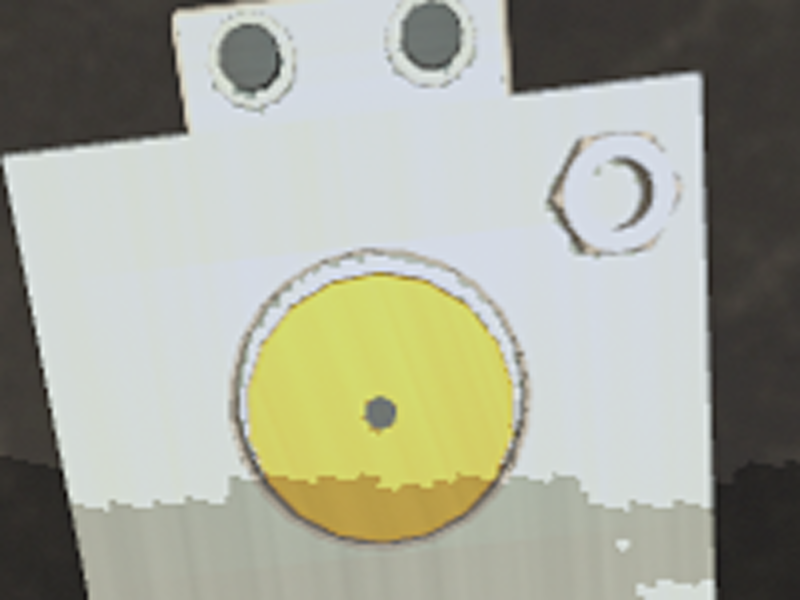

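The disc lies flat in the counterbore with its spot at crop (380,412), touching the near wall, and the nut hasn't moved. Next is the press.

>>> {"op": "servo_tool", "data": {"commands": [[[1,20,0,0,0,0,0],[1,44,1,0,0,0,0],[1,44,1,15,0,0,0],[1,44,1,32,0,0,0],[1,44,1,38,0,0,0]]]}}

```text
time_s: 6.35
tcp_pos: [0.5732, -0.0542, 0.0397]
ee_rot: [[0.976, 0.217, -0.004], [0.217, -0.976, -0.0], [-0.004, -0.0, -1.0]]
wrist_force: [-0.4, 0.1, 0.2]
gripper_width: 0.008
gripper_force: 0.0
```

>>> {"op": "servo_tool", "data": {"commands": [[[1,0,0,1,0,0,0],[1,0,0,2,0,0,0],[1,0,0,3,0,0,0],[1,0,0,4,0,0,0],[1,0,0,4,0,0,0]]]}}

```text
time_s: 6.85
tcp_pos: [0.5745, -0.0541, 0.038]
ee_rot: [[0.976, 0.218, 0.001], [0.218, -0.976, 0.0], [0.001, 0.0, -1.0]]
wrist_force: [-0.2, 0.4, 0.0]
gripper_width: 0.005
gripper_force: 0.0
```

>>> {"op": "servo_tool", "data": {"commands": [[[1,0,0,0.5,0,0,0],[1,0,0,1,0,0,0],[1,0,0,1.5,0,0,0],[1,0,0,2,0,0,0],[1,0,0,2,0,0,0]]]}}

```text
time_s: 7.35
tcp_pos: [0.5744, -0.0541, 0.0365]
ee_rot: [[0.976, 0.218, 0.0], [0.218, -0.976, -0.0], [0.0, 0.0, -1.0]]
wrist_force: [-1.9, 0.7, 5.5]
gripper_width: 0.004
gripper_force: 2.7
```

>>> {"op": "servo_tool", "data": {"commands": [[[1,0,0,0.3,0,0,0],[1,0,0,0.6,0,0,0],[1,0,0,0.8,0,0,0],[1,0,0,0.8,0,0,0],[1,0,0,0.8,0,0,0]]]}}

```text
time_s: 7.85
tcp_pos: [0.5744, -0.0541, 0.0364]
ee_rot: [[0.976, 0.218, 0.0], [0.218, -0.976, -0.0], [0.0, 0.001, -1.0]]
wrist_force: [-3.4, 1.7, 10.5]
gripper_width: 0.007
gripper_force: 4.9
```

The press was firm (10.5 N) with the disc top flush. Now straight up and clear.

>>> {"op": "servo_tool", "data": {"commands": [[[1,0,0,-4,0,0,0],[1,0,0,-20,0,0,0],[1,0,0,-50,0,0,0],[1,-20,0,-90,0,0,0],[1,-60,0,-110,0,0,0]]]}}

```text
time_s: 8.35
tcp_pos: [0.5191, -0.0668, 0.1477]
ee_rot: [[0.976, 0.219, 0.007], [0.219, -0.976, -0.0], [0.007, 0.002, -1.0]]
wrist_force: [0.2, 0.4, 0.2]
gripper_width: 0.007
gripper_force: 0.0
```

>>> {"op": "servo_tool", "data": {"commands": [[[1,-30,0,-10,0,0,0],[1,-60,0,-20,0,0,0],[1,-60,0,-20,0,0,0],[1,-60,0,-20,0,0,0],[1,-60,0,-20,0,0,0]]]}}

```text
time_s: 8.85
tcp_pos: [0.458, -0.0801, 0.1647]
ee_rot: [[0.976, 0.218, 0.0], [0.218, -0.976, -0.0], [0.0, 0.0, -1.0]]
wrist_force: [0.3, 0.5, 0.0]
gripper_width: 0.004
gripper_force: 0.0
```

```bash
python3 - <<'E'
from h import *
snap('wrist','w5');s=r.sense();print(s['time_s'],s['tcp_pos'],s['wrist_force'])
E
```

```text
8.9 [ 0.45794518 -0.08005088  0.16437639] [ 0.31580434  0.24321447 -0.05489875]
```

View pics/w5.png

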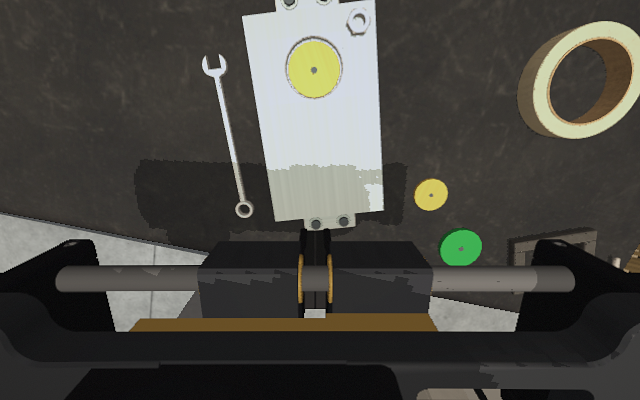

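The disc is seated in the counterbore at (314,69), the nut (358,20), spanner and tape haven't moved, and the arm is clear.

```bash
python3 -c "
from station import r
print(r.finish_job())"
```

```text
the job is handed in; nothing more can be done
None
```

The brass disc was pushed into the counterbore without being picked up and lies flush; I pressed it home with about 10 N, moved the arm clear, and handed the job in at about 9 s with the nut, spanner and tape roll seen unmoved and the oil bottle never approached.

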